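# Feel the travel of an isolation valve lever

### The job

Check the travel of the small valve's red lever by feel: take it by its upright black grip and swing it gently counter-clockwise (seen from above), away from its closed stop, until it comes up against the place inside the valve where it binds, and lean on it there with a steady 8 N or so for a good second, never forcing it (keep well under 18 N). Then swing it fully back against its closed stop and let go, leaving the orange drag pointer where the lever pushed it; do not touch the pointer yourself and leave the glassware and the vial alone.

Things in the scene. Friction and masses are not known exactly. Their poses are not given: they have to be found in the camera images.
- valve: valve fixed to the worktop: dark plate 150 x 150 x 10 mm, round aluminium body 110 mm across, 71 mm high, white dial on top, two brass pipe stubs along its y axis. Origin: centre of the plate's underside, on the upright axis of lever and pointer; z up. The closed lever points 130 degrees from its +x towards its +y. Place varies, yaw up to 0.35 rad
- lever (a joint): angle (rad) of the red lever (bar top 90 mm above the worktop, 16 mm wide), 0 at the closed stop, growing counter-clockwise from above. Starts a little open. Drags 1.3 N at the grip, 1.7 N once it pushes the pointer; stays where left. Somewhere between 0.85 and 1.5 rad it binds on a hidden, springy stop (0.7 mm at the grip per newton); the closed stop is equally springy
- grip (a point): centre of the lever's upright black grip, a round post 16 mm in diameter standing on the bar's end, 115 mm from the axis; this point lies 122 mm above the worktop, the post runs from 93 to 145 mm
- pointer (a joint): angle (rad) of the orange drag pointer, a needle 4 mm wide and 70 mm long lying on the dial just under the lever (top 76 mm above the worktop). The lever pushes it ahead of itself, touching it when the lever's value is the pointer's value + 0.30; it stays where it was pushed
- pointer_tip (a point): outer end of the orange drag pointer, 68 mm from the axis, 74 mm above the worktop
- beaker: small clear glass beaker, 54 mm wide, 70 mm high, standing near the valve; origin: centre of its underside. Bystander
- vial: small brown vial with white cap, 42 mm wide, 87 mm high, near the valve; origin: centre of its underside. Bystander
- flask: conical glass flask with yellow contents, 63 mm wide, 105 mm high, behind the valve; origin: centre of its underside. Bystander

How it is judged (in metres and radians):
On the way:
1. the lever leans on the bind inside the valve with a steady push of about 5 to 13 N at the grip (value of joint lever above 0.7 rad and contact force between lever and valve between 6 and 28 N), for 0.6 s.
At the end, for the whole second after the job is handed in: the lever rests back at its closed stop (within 0.035 rad, 4 mm at the grip), still and let go, and the drag pointer stands where the lever left it at the bind (above 0.48 rad) (value of joint lever between -0.03 and 0.035 rad and velocity of joint lever between -0.02 and 0.02 rad/s and value of joint pointer above 0.48 rad); the robot touches nothing.
It fails at once if the lever is forced against either stop (more than about 18 N at the grip) (contact force between lever and valve above 42 N).
It fails at once if the robot touches the drag pointer (contact force between any of the fingers, the arm and pointer above 0.3 N).
It fails at once if the beaker is shifted more than 20 mm or tipped (distance of beaker from where it was at the start of the episode above 0.02 m or angle between beaker's own z axis and vertical above 0.3 rad).
It fails at once if the vial is shifted more than 20 mm or tipped (distance of vial from where it was at the start of the episode above 0.02 m or angle between vial's own z axis and vertical above 0.3 rad).
It fails at once if the flask is shifted more than 20 mm or tipped (distance of flask from where it was at the start of the episode above 0.02 m or angle between flask's own z axis and vertical above 0.3 rad).
It also fails if it takes over 70 s, if anything falls off the work surface, if the arm or the gripper's body presses on something with over 40 N, if the wrist force passes 120 N, or if a joint passes its speed limit or range.

### The arm

A 6-joint arm with a two-finger parallel gripper is mounted at the origin on a cart in front of the work surface, level with it; the furniture and walls round the work are solid. World frame = base frame: x ahead of the robot, y to its left, z up, the work surface at z = 0. Lengths are in m, angles in degrees, forces in N, time in s.
With the tool pointing down it reaches from about 0.4 to 0.825 m from the base axis. Payload 7 kg.
Tool frame: the origin (TCP) lies at the very end of the fingers, on their centre line; the grasp point (between the pads) lies 19 mm behind it (ctrl.hold_point_z is the distance from the TCP to the grasp point, in m); z points along the fingers, y is the line along which they close (so a half turn about z gives the same grasp; the last joint's range is limited). The gripper opens to 88 mm and grips with 3 to 60 N. Pads are 19 mm wide; open, the fingers measure 130 mm over their backs; the gripper's body (78 mm by 193 mm) begins 47 mm behind the grasp point.
Start: joints at [-48.237, 20.546, 0.682, 0, -70.136, -16.507], TCP at [0.288, -0.61, 0.227] pointing down, gripper open.
Joint ranges: [-176.03, 176.03], [-82.01, 121.73], [-58.28, 71.71], [-173.87, 95.51], [-174.79, -0.11], [-173.66, 173.66]. Speed limits (degrees/s): [136.94, 136.94, 172.46, 180, 180, 180].

### API

Orientations are given as [roll, pitch, yaw] about the fixed x, y, z axes, in that order (R = Rz(yaw) Ry(pitch) Rx(roll)).
In Python, from plant import sensors, viewer, workorder, ctrl gives the robot as it stands.
- The arm moves only by the shell command python3 -m pendant 'ROWS'. ROWS is JSON, a list of rows, each a list of 3 entries, a list of its own where there are three numbers: the opening, from -1 (shut) to 1 (fully open), so that 0 is half open, then the shift along the tool's x, y, z in m, then the turn, a rotation vector about the tool's x, y, z in degrees. A call has 1 to 10 rows; each row is the pose to reach, as a shift and turn from the pose commanded when the call began, along the tool's axes at that moment; what a row does not reach only later rows make up. A row lasts 1/12 s, in which the tool goes at most 41.7 mm and 7.16 degrees, less where a joint would pass 70% of its speed; a pose out of reach is approached as far as the arm can. A call with a gripper value outside its range is refused whole. The fingers move at their own pace and stop on an object; the grip force is fixed at half the most. Time passes only in rows, so rows that repeat a pose let the fingers close. It gives the time, the measured TCP pose, the force, the opening and the grip force at its end, in the units of the state.
- sensors.get_obs(): the state, without advancing time (a new reading comes with each control period).
- viewer.snapshot(name): name is "scene" or "top" or "wrist"; returns the picture (384x512x3 uint8, red, green, blue); there is no depth.
- viewer.camera_params(name): a dict with "fx", "fy", "cx", "cy" (pixels), "extrinsics" (4x4, takes a point from world to camera coordinates). Camera axes: x right, y up, looking along -z (the intrinsics and any distortion apply to the point x, -y, -z); pixel columns grow to the right and rows downward; lengths in m; the calibration is good to about 2 mm. A picture is of the moment at which its call begins: read the wrist's pose just before it. camera_params takes no time and is no camera call; for the wrist camera it gives the pose at the moment of the call.
- workorder.close_job(): hands the job in; it is judged then, once.
The state is a dict: "clock": time; "joint_pos": joint angles; "qvel": joint speeds; "tau": joint torques, N m; "tool_pos": TCP position; "orientation": TCP orientation; "force": force on the tool from outside, world axes, zero at the start; "moment": the same for the moment, N m; "opening": finger opening in m; "gripper_force": force on a finger pad.
Only numpy, scipy, OpenCV 4.12 (cv2) and the standard library are available. Lean on these libraries where they do the work, as an engineer would, in place of code of your own. Each camera call takes 0.05 s, during which the arm holds its last target. There are 200 camera calls.

## Working session

There is one attempt and no reset: what is moved stays moved. The work goes in short steps, Python scripts to look and compute and a shell command to move; the robot and the scene stay as the last step left them, time stands still between calls to the robot, and variables do not carry over. Pictures are saved under pics/ and viewed, at most 10 in all, crops included, and the job is handed in when it is done.

```bash
mkdir -p pics; ls; cat > h.py <<'E'
import numpy as np, cv2
from plant import sensors, viewer, workorder, ctrl
def snap(n,f):
    im=viewer.snapshot(n); cv2.imwrite('pics/'+f,im[:,:,::-1]); return im
def ray(n,u,v,z,p=None):
    p=p or viewer.camera_params(n); E=np.array(p['extrinsics'])
    d=np.array([(u-p['cx'])/p['fx'],-(v-p['cy'])/p['fy'],-1.]); R=E[:3,:3]
    c=-R.T@E[:3,3]; w=R.T@d; return c+w*(z-c[2])/w[2]
E
python3 - <<'E'
from h import *
o=sensors.get_obs(); print(o)
a=snap('top','top0.png'); b=snap('scene','sc0.png')
p=viewer.camera_params('top'); print(p)
E
```

```text
pics
{'clock': 0.0, 'joint_pos': array([-4.82360154e+01,  2.05901831e+01,  6.34037606e-01, -2.09990050e-02,
       -7.01377700e+01, -1.65099397e+01]), 'qvel': array([ 0.01574808, -0.01835871,  0.1053451 , -0.01984125, -0.01295986,
       -0.01923462]), 'tau': array([-7.88811303e-04, -5.82711804e+01,  2.93048912e+01,  6.99688956e+00,
        6.85538747e-03, -1.83685670e-04]), 'tool_pos': array([ 0.2877717 , -0.61002735,  0.22563608]), 'orientation': array([ 1.79904346e+02, -7.76509288e-03, -1.54753099e+02]), 'force': array([ 0.51510739,  0.4160111 , -0.2568987 ]), 'moment': array([ 0.00159988, -0.00454808, -0.01036074]), 'gripper_force': 0.0, 'opening': 0.08791756634397593}
{'fx': 470.6552921292034, 'fy': 470.6552921292034, 'cx': 249.54477826136335, 'cy': 187.02895923102304, 'extrinsics': array([[-0.01200917, -0.99955454,  0.02732227,  0.20119723],
       [ 0.98975954, -0.00799577,  0.14252057, -0.64292699],
       [-0.14223862,  0.02875403,  0.98941467, -0.99847389],
       [ 0.        ,  0.        ,  0.        ,  1.        ]])}
```

View pics/top0.png

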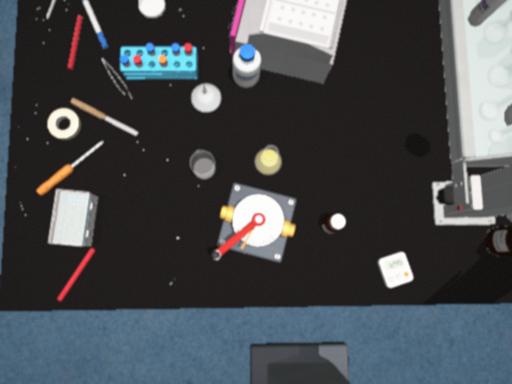

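View pics/sc0.png

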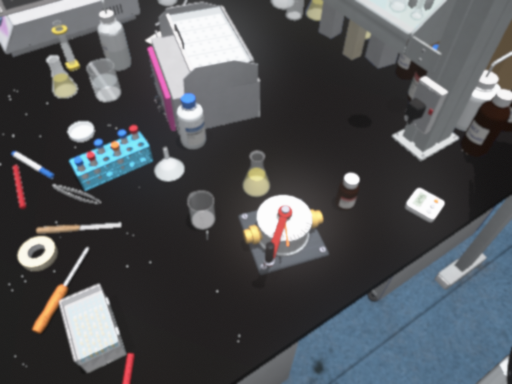

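Top view: the valve is centred near (258,220). The grip is at about (217,255), the flask at (268,160), the beaker at (203,164) and the vial at (335,222). I'll enlarge it.

```bash
python3 - <<'E'
from h import *
im=cv2.imread('pics/top0.png')[170:270,200:310]
cv2.imwrite('pics/c0.png',cv2.resize(im,None,fx=6,fy=6,interpolation=cv2.INTER_CUBIC)[:600])
for n,u,v,z in [('hub',258,219,.09),('grip top',217,255,.145),('flask',268,160,.05),('beaker',203,172,.0),('vial',338,221,.087),('vialbase',330,224,0)]: print(n,ray('top',u,v,z).round(3))
E
```

```text
hub [0.57  0.179 0.09 ]
grip top [0.497 0.263 0.145]
flask [0.704 0.153 0.05 ]
beaker [0.687 0.301 0.   ]
vial [0.565 0.01  0.087]
vialbase [0.564 0.01  0.   ]
```

View pics/c0.png

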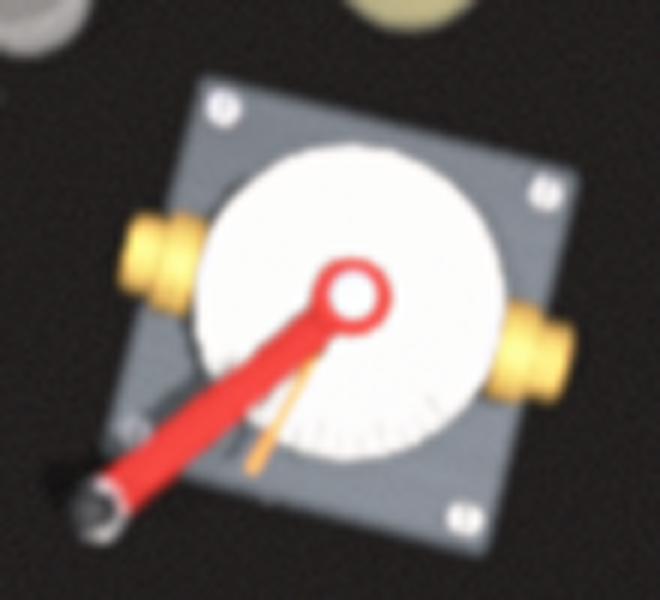

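Enlarged: hub at about (258.7,219.5) full-image pixels and grip top at (216,254.7). The lever points about 131° in world. The stubs give a valve yaw of about −13°, so closed is near 117°. Next I'll work out the hover move.

```bash
cat >> h.py <<'E'
from scipy.spatial.transform import Rotation as Ro
def to(xyz,yaw):
    "shift and turn (tool axes) from the measured pose to a tool-down pose"
    o=sensors.get_obs(); R=Ro.from_euler('xyz',o['orientation'],degrees=True)
    T=Ro.from_euler('xyz',[180,0,yaw],degrees=True)
    print('shift',R.inv().apply(np.array(xyz)-o['tool_pos']).round(4),'turn',(R.inv()*T).as_rotvec(degrees=True).round(2))
E
python3 - <<'E'
from h import *
to([.497,.263,.23],-49)
print(ray('top',440,215,0),ray('top',458,170,.2), ray('top',500,240,.1))
E
```

```text
shift [-0.5616  0.7005 -0.0033] turn [ 7.0000e-02  7.0000e-02 -1.0575e+02]
[ 0.58223778 -0.24632554  0.        ] [ 0.65203479 -0.19945981  0.2       ] [ 0.52077444 -0.32554742  0.1       ]
```

```bash
python3 -m pendant '[[1,[-0.28,0.35,0],[0,0,-53]],[1,[-0.28,0.35,0],[0,0,-53]],[1,[-0.28,0.35,0],[0,0,-53]],[1,[-0.28,0.35,0],[0,0,-53]],[1,[-0.28,0.35,0],[0,0,-53]],[1,[-0.28,0.35,0],[0,0,-53]],[1,[-0.28,0.35,0],[0,0,-53]],[1,[-0.28,0.35,0],[0,0,-53]],[1,[-0.28,0.35,0],[0,0,-53]],[1,[-0.28,0.35,0],[0,0,-53]]]'; python3 -c "
from h import *
to([.497,.263,.23],-49)"
```

```text
clock: 0.93
tool_pos: [0.3843, -0.2033, 0.2265]
orientation: [-180.0, 0.0, -101.7]
force: [2.1, 0.5, -0.2]
opening: 0.0872
gripper_force: 0.0
shift [-0.4795 -0.0155 -0.0034] turn [-2.000e-02  0.000e+00 -5.274e+01]
```

```bash
python3 -m pendant '[[1,[-0.48,-0.015,0],[0,0,-53]],[1,[-0.48,-0.015,0],[0,0,-53]],[1,[-0.48,-0.015,0],[0,0,-53]],[1,[-0.48,-0.015,0],[0,0,-53]],[1,[-0.48,-0.015,0],[0,0,-53]],[1,[-0.48,-0.015,0],[0,0,-53]],[1,[-0.48,-0.015,0],[0,0,-53]],[1,[-0.48,-0.015,0],[0,0,-53]],[1,[-0.48,-0.015,0],[0,0,-53]],[1,[-0.48,-0.015,0],[0,0,-53]]]'; python3 -c "
from h import *
to([.497,.263,.23],-49)"
```

```text
clock: 1.77
tool_pos: [0.4818, 0.2021, 0.2265]
orientation: [180.0, 0.0, -48.7]
force: [1.0, -0.7, 0.9]
opening: 0.0877
gripper_force: 0.0
shift [-0.0357 -0.0516 -0.0035] turn [0.   0.01 0.31]
```

```bash
python3 -m pendant '[[0,[-0.034,-0.05,0],[0,0,0]],[0,[-0.034,-0.05,0],[0,0,0]],[0,[-0.034,-0.05,0],[0,0,0]],[0,[-0.034,-0.05,0],[0,0,0]]]'; python3 - <<'E'
from h import *
to([.497,.263,.23],-49)
p=viewer.camera_params('wrist'); snap('wrist','w1.png'); import pickle; pickle.dump(p,open('w1.p','wb'))
E
```

```text
clock: 2.1
tool_pos: [0.4969, 0.2594, 0.2255]
orientation: [179.9, 0.0, -48.7]
force: [0.1, -0.4, -0.8]
opening: 0.0663
gripper_force: 0.0
shift [-0.0026 -0.0025 -0.0045] turn [ 0.12 -0.    0.35]
```

View pics/w1.png

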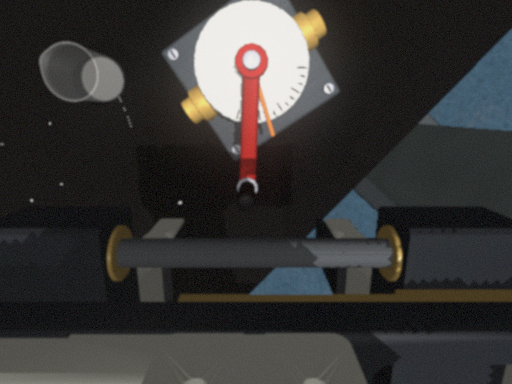

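The wrist view shows the hub at (252,60). The bar-end ring round the post's foot is at (247,186) and the post's dark top at (246,197).

```bash
python3 - <<'E'
from h import *
import pickle
p=pickle.load(open('w1.p','rb'))
h=ray('w',252,60,.09,p); f=ray('w',247,187,.091,p); t=ray('w',246,196,.145,p)
print(h,f,t)
for q in (f,t): d=(q-h)[:2]; print(np.hypot(*d),np.degrees(np.arctan2(d[1],d[0])))
h2=ray('top',258.7,219.5,.09); print(h2, ray('top',216.2,254.7,.145))
E
```

```text
[0.57022772 0.17922813 0.09      ] [0.49784163 0.26912508 0.091     ] [0.50156059 0.26448599 0.145     ]
0.11541753980329313 128.84142896806745
0.10947180694802035 128.848149703322
[0.56937472 0.1777315  0.09      ] [0.49745519 0.26435244 0.145     ]
```

```bash
python3 -c "
from h import *
to([.498,.268,.105],-51)"
```

```text
shift [-0.0063 -0.0074  0.1208] turn [ 0.1 -0.   2.3]
```

```bash
python3 -m pendant '[[0,[-0.006,-0.007,0],[0,0,2]],[0,[-0.006,-0.007,0.02],[0,0,2]],[0,[-0.006,-0.007,0.05],[0,0,2]],[0,[-0.006,-0.007,0.07],[0,0,2]],[0,[-0.006,-0.007,0.09],[0,0,2]],[0,[-0.006,-0.007,0.105],[0,0,2]],[0,[-0.006,-0.007,0.12],[0,0,2]],[0,[-0.006,-0.007,0.12],[0,0,2]],[0,[-0.006,-0.007,0.12],[0,0,2]]]'; python3 - <<'E'
from h import *
to([.498,.268,.105],-51)
p=viewer.camera_params('wrist'); snap('wrist','w2.png')
E
```

```text
clock: 2.9
tool_pos: [0.4982, 0.2663, 0.1065]
orientation: [179.9, -0.0, -50.8]
force: [-1.0, -0.5, -0.1]
opening: 0.0438
gripper_force: 0.0
shift [-0.0015 -0.0009  0.0015] turn [ 0.08 -0.02  0.2 ]
```

View pics/w2.png

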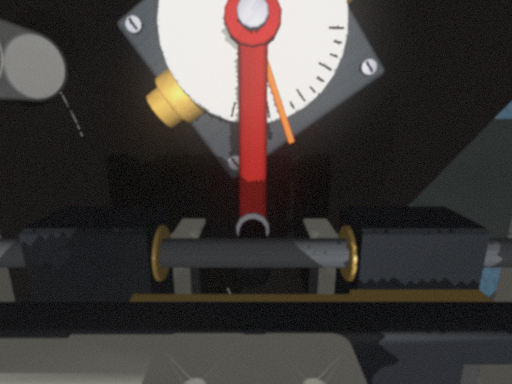

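The post stands centred between the fingers (post at (252,228), fingers at 205 and 303). I'll narrow to a loose grip and swing 30° along the arc.

```bash
cat > chk.py <<'E'
from h import *
import sys
o=sensors.get_obs(); y=np.radians(o['orientation'][2]); t=np.array([np.sin(y),-np.cos(y)])
d=o['tool_pos'][:2]-[.570,.1785]; Ft=float(o['force'][:2]@t)
print('lever~%.1f r=%.4f Ft=%.1f Fr=%.1f z=%.4f'%(np.degrees(np.arctan2(d[1],d[0]))%360,np.hypot(*d),Ft,o['force'][:2]@[np.cos(y),np.sin(y)],o['tool_pos'][2]))
sys.exit(abs(Ft)>4.2)
E
python3 -m pendant '[[-0.5,[0,0,0],[0,0,0]],[-0.5,[0,0,0],[0,0,0]],[-0.5,[0,0,0],[0,0,0]],[-0.5,[0,0,0],[0,0,0]]]' && python3 chk.py && python3 -m pendant '[[-0.5,[0.0004,0.010,0],[0,0,-5]],[-0.5,[0.0017,0.020,0],[0,0,-10]],[-0.5,[0.0039,0.0295,0],[0,0,-15]],[-0.5,[0.0069,0.039,0],[0,0,-20]],[-0.5,[0.0107,0.048,0],[0,0,-25]],[-0.5,[0.0153,0.057,0],[0,0,-30]],[-0.5,[0.0153,0.057,0],[0,0,-30]],[-0.5,[0.0153,0.057,0],[0,0,-30]]]'; python3 chk.py
```

```text
clock: 3.28
tool_pos: [0.4987, 0.2678, 0.1072]
orientation: [-179.9, 0.0, -50.7]
force: [-0.2, -0.3, 0.4]
opening: 0.0241
gripper_force: 0.0
lever~128.6 r=0.1143 Ft=0.4 Fr=0.1 z=0.1072
clock: 3.95
tool_pos: [0.4642, 0.2197, 0.107]
orientation: [-180.0, -0.0, -20.9]
force: [-0.1, 0.1, 0.6]
opening: 0.0218
gripper_force: 0.0
lever~158.7 r=0.1136 Ft=-0.0 Fr=-0.1 z=0.1070
```

```bash

python3 -m pendant '[[-0.5,[0,0.003,0],[0,0,-1.5]],[-0.5,[0.0002,0.006,0],[0,0,-3]],[-0.5,[0.0002,0.006,0],[0,0,-3]],[-0.5,[0.0002,0.006,0],[0,0,-3]]]' >/dev/null && python3 chk.py && python3 -m pendant '[[-0.5,[0,0.003,0],[0,0,-1.5]],[-0.5,[0.0002,0.006,0],[0,0,-3]],[-0.5,[0.0002,0.006,0],[0,0,-3]],[-0.5,[0.0002,0.006,0],[0,0,-3]]]' >/dev/null && python3 chk.py && python3 -m pendant '[[-0.5,[0,0.003,0],[0,0,-1.5]],[-0.5,[0.0002,0.006,0],[0,0,-3]],[-0.5,[0.0002,0.006,0],[0,0,-3]],[-0.5,[0.0002,0.006,0],[0,0,-3]]]' >/dev/null && python3 chk.py && python3 -m pendant '[[-0.5,[0,0.003,0],[0,0,-1.5]],[-0.5,[0.0002,0.006,0],[0,0,-3]],[-0.5,[0.0002,0.006,0],[0,0,-3]],[-0.5,[0.0002,0.006,0],[0,0,-3]]]' >/dev/null && python3 chk.py
```

```text
lever~161.4 r=0.1133 Ft=-1.5 Fr=0.5 z=0.1067
lever~164.6 r=0.1133 Ft=-1.6 Fr=-0.2 z=0.1066
lever~167.8 r=0.1133 Ft=-0.9 Fr=0.3 z=0.1065
lever~170.9 r=0.1133 Ft=-0.5 Fr=-0.3 z=0.1065
```

```bash

python3 -m pendant '[[-0.5,[0,0.003,0],[0,0,-1.5]],[-0.5,[0.0002,0.006,0],[0,0,-3]],[-0.5,[0.0002,0.006,0],[0,0,-3]],[-0.5,[0.0002,0.006,0],[0,0,-3]]]' >/dev/null && python3 chk.py && python3 -m pendant '[[-0.5,[0,0.003,0],[0,0,-1.5]],[-0.5,[0.0002,0.006,0],[0,0,-3]],[-0.5,[0.0002,0.006,0],[0,0,-3]],[-0.5,[0.0002,0.006,0],[0,0,-3]]]' >/dev/null && python3 chk.py && python3 -m pendant '[[-0.5,[0,0.003,0],[0,0,-1.5]],[-0.5,[0.0002,0.006,0],[0,0,-3]],[-0.5,[0.0002,0.006,0],[0,0,-3]],[-0.5,[0.0002,0.006,0],[0,0,-3]]]' >/dev/null && python3 chk.py && python3 -m pendant '[[-0.5,[0,0.003,0],[0,0,-1.5]],[-0.5,[0.0002,0.006,0],[0,0,-3]],[-0.5,[0.0002,0.006,0],[0,0,-3]],[-0.5,[0.0002,0.006,0],[0,0,-3]]]' >/dev/null && python3 chk.py && python3 -m pendant '[[-0.5,[0,0.003,0],[0,0,-1.5]],[-0.5,[0.0002,0.006,0],[0,0,-3]],[-0.5,[0.0002,0.006,0],[0,0,-3]],[-0.5,[0.0002,0.006,0],[0,0,-3]]]' >/dev/null && python3 chk.py
```

```text
lever~174.0 r=0.1133 Ft=0.5 Fr=0.3 z=0.1065
lever~177.0 r=0.1133 Ft=1.3 Fr=0.3 z=0.1065
lever~180.0 r=0.1132 Ft=-0.6 Fr=0.1 z=0.1065
lever~183.1 r=0.1131 Ft=0.5 Fr=-0.3 z=0.1065
lever~186.1 r=0.1129 Ft=0.4 Fr=-0.6 z=0.1066
```

```bash
python3 - <<'E'
from h import *
snap('wrist','w3.png')
E
```

```text
(no output)
```

View pics/w3.png

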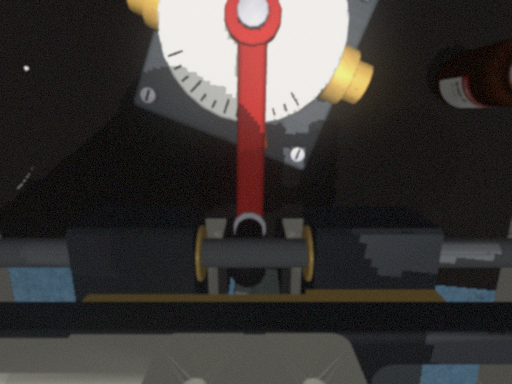

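The lever has followed. The post is still between the pads at (250,228) and the pointer is tucked just ahead of the bar, near (265,140). I'll keep going.

```bash

python3 -m pendant '[[-0.5,[0,0.002,0],[0,0,-1]],[-0.5,[0,0.004,0],[0,0,-2]],[-0.5,[0,0.004,0],[0,0,-2]],[-0.5,[0,0.004,0],[0,0,-2]]]' >/dev/null && python3 chk.py && python3 -m pendant '[[-0.5,[0,0.002,0],[0,0,-1]],[-0.5,[0,0.004,0],[0,0,-2]],[-0.5,[0,0.004,0],[0,0,-2]],[-0.5,[0,0.004,0],[0,0,-2]]]' >/dev/null && python3 chk.py && python3 -m pendant '[[-0.5,[0,0.002,0],[0,0,-1]],[-0.5,[0,0.004,0],[0,0,-2]],[-0.5,[0,0.004,0],[0,0,-2]],[-0.5,[0,0.004,0],[0,0,-2]]]' >/dev/null && python3 chk.py && python3 -m pendant '[[-0.5,[0,0.002,0],[0,0,-1]],[-0.5,[0,0.004,0],[0,0,-2]],[-0.5,[0,0.004,0],[0,0,-2]],[-0.5,[0,0.004,0],[0,0,-2]]]' >/dev/null && python3 chk.py && python3 -m pendant '[[-0.5,[0,0.002,0],[0,0,-1]],[-0.5,[0,0.004,0],[0,0,-2]],[-0.5,[0,0.004,0],[0,0,-2]],[-0.5,[0,0.004,0],[0,0,-2]]]' >/dev/null && python3 chk.py
```

```text
lever~188.1 r=0.1129 Ft=-0.2 Fr=-0.2 z=0.1066
lever~190.2 r=0.1130 Ft=1.1 Fr=-0.1 z=0.1066
lever~192.1 r=0.1129 Ft=-3.7 Fr=1.2 z=0.1066
lever~193.9 r=0.1129 Ft=-5.6 Fr=1.5 z=0.1066
```

It's coming up against the bind. I'll lean about 2 mm more and hold.

```bash

python3 -m pendant '[[-0.5,[0,0.001,0],[0,0,-0.5]],[-0.5,[0,0.002,0],[0,0,-1]],[-0.5,[0,0.002,0],[0,0,-1]],[-0.5,[0,0.002,0],[0,0,-1]]]' >/dev/null ; python3 chk.py ; python3 -m pendant '[[-0.5,[0,0,0],[0,0,0]]]' >/dev/null; python3 chk.py;  python3 -m pendant '[[-0.5,[0,0,0],[0,0,0]]]' >/dev/null; python3 chk.py; python3 -m pendant '[[-0.5,[0,0,0],[0,0,0]]]' >/dev/null; python3 chk.py
```

```text
lever~194.7 r=0.1128 Ft=-7.2 Fr=-0.3 z=0.1066
lever~194.7 r=0.1128 Ft=-8.9 Fr=1.1 z=0.1066
lever~194.7 r=0.1128 Ft=-8.3 Fr=0.1 z=0.1066
lever~194.7 r=0.1128 Ft=-8.2 Fr=0.7 z=0.1066
```

```bash

python3 -m pendant '[[-0.5,[0,0,0],[0,0,0]],[-0.5,[0,0,0],[0,0,0]],[-0.5,[0,0,0],[0,0,0]],[-0.5,[0,0,0],[0,0,0]],[-0.5,[0,0,0],[0,0,0]],[-0.5,[0,0,0],[0,0,0]],[-0.5,[0,0,0],[0,0,0]],[-0.5,[0,0,0],[0,0,0]],[-0.5,[0,0,0],[0,0,0]],[-0.5,[0,0,0],[0,0,0]]]' ; python3 chk.py ; python3 -m pendant '[[-0.5,[0,0,0],[0,0,0]],[-0.5,[0,0,0],[0,0,0]],[-0.5,[0,0,0],[0,0,0]],[-0.5,[0,0,0],[0,0,0]],[-0.5,[0,0,0],[0,0,0]],[-0.5,[0,0,0],[0,0,0]]]' >/dev/null; python3 chk.py
```

```text
clock: 9.75
tool_pos: [0.4609, 0.1499, 0.1066]
orientation: [-179.9, -0.1, 15.3]
force: [-1.6, 8.6, -0.6]
opening: 0.0218
gripper_force: 4.1
lever~194.7 r=0.1128 Ft=-8.7 Fr=0.7 z=0.1066
lever~194.7 r=0.1128 Ft=-8.7 Fr=1.2 z=0.1066
```

Held at 8–9 N for over 2 s. Now I'll swing back along the arc.

```bash

python3 -m pendant '[[-0.5,[0.0003,-0.0079,0],[0,0,4]],[-0.5,[0.0011,-0.0157,0],[0,0,8]],[-0.5,[0.0025,-0.0235,0],[0,0,12]],[-0.5,[0.0044,-0.0311,0],[0,0,16]],[-0.5,[0.0068,-0.0386,0],[0,0,20]],[-0.5,[0.0098,-0.0460,0],[0,0,24]],[-0.5,[0.0132,-0.0531,0],[0,0,28]],[-0.5,[0.0172,-0.0599,0],[0,0,32]],[-0.5,[0.0216,-0.0664,0],[0,0,36]],[-0.5,[0.0264,-0.0726,0],[0,0,40]]]' >/dev/null; python3 chk.py && python3 -m pendant '[[-0.5,[0.0003,-0.0079,0],[0,0,4]],[-0.5,[0.0011,-0.0157,0],[0,0,8]],[-0.5,[0.0025,-0.0235,0],[0,0,12]],[-0.5,[0.0044,-0.0311,0],[0,0,16]],[-0.5,[0.0068,-0.0386,0],[0,0,20]],[-0.5,[0.0098,-0.0460,0],[0,0,24]],[-0.5,[0.0098,-0.0460,0],[0,0,24]],[-0.5,[0.0098,-0.0460,0],[0,0,24]]]' >/dev/null;  python3 chk.py
```

```text
lever~156.0 r=0.1135 Ft=1.7 Fr=-0.4 z=0.1062
lever~131.6 r=0.1128 Ft=0.4 Fr=-0.3 z=0.1062
```

```bash

python3 -m pendant '[[-0.5,[0,-0.003,0],[0,0,1.5]],[-0.5,[0.0002,-0.006,0],[0,0,3]],[-0.5,[0.0002,-0.006,0],[0,0,3]],[-0.5,[0.0002,-0.006,0],[0,0,3]]]' >/dev/null && python3 chk.py && python3 -m pendant '[[-0.5,[0,-0.003,0],[0,0,1.5]],[-0.5,[0.0002,-0.006,0],[0,0,3]],[-0.5,[0.0002,-0.006,0],[0,0,3]],[-0.5,[0.0002,-0.006,0],[0,0,3]]]' >/dev/null && python3 chk.py && python3 -m pendant '[[-0.5,[0,-0.003,0],[0,0,1.5]],[-0.5,[0.0002,-0.006,0],[0,0,3]],[-0.5,[0.0002,-0.006,0],[0,0,3]],[-0.5,[0.0002,-0.006,0],[0,0,3]]]' >/dev/null && python3 chk.py && python3 -m pendant '[[-0.5,[0,-0.002,0],[0,0,1]],[-0.5,[0,-0.004,0],[0,0,2]],[-0.5,[0,-0.004,0],[0,0,2]],[-0.5,[0,-0.004,0],[0,0,2]]]' >/dev/null && python3 chk.py && python3 -m pendant '[[-0.5,[0,-0.002,0],[0,0,1]],[-0.5,[0,-0.004,0],[0,0,2]],[-0.5,[0,-0.004,0],[0,0,2]],[-0.5,[0,-0.004,0],[0,0,2]]]' >/dev/null && python3 chk.py&& python3 -m pendant '[[-0.5,[0,-0.002,0],[0,0,1]],[-0.5,[0,-0.004,0],[0,0,2]],[-0.5,[0,-0.004,0],[0,0,2]],[-0.5,[0,-0.004,0],[0,0,2]]]' >/dev/null && python3 chk.py
```

```text
lever~128.7 r=0.1128 Ft=1.0 Fr=-0.2 z=0.1064
lever~125.3 r=0.1130 Ft=1.1 Fr=1.2 z=0.1065
lever~121.9 r=0.1131 Ft=1.1 Fr=-0.5 z=0.1067
lever~120.0 r=0.1131 Ft=-1.0 Fr=-0.6 z=0.1067
lever~117.9 r=0.1132 Ft=0.2 Fr=0.5 z=0.1066
lever~116.0 r=0.1133 Ft=-0.4 Fr=0.5 z=0.1066
```

```bash

python3 -m pendant '[[-0.5,[0,-0.002,0],[0,0,1]],[-0.5,[0,-0.004,0],[0,0,2]],[-0.5,[0,-0.004,0],[0,0,2]],[-0.5,[0,-0.004,0],[0,0,2]]]' >/dev/null && python3 chk.py && python3 -m pendant '[[-0.5,[0,-0.002,0],[0,0,1]],[-0.5,[0,-0.004,0],[0,0,2]],[-0.5,[0,-0.004,0],[0,0,2]],[-0.5,[0,-0.004,0],[0,0,2]]]' >/dev/null && python3 chk.py && python3 -m pendant '[[-0.5,[0,-0.002,0],[0,0,1]],[-0.5,[0,-0.004,0],[0,0,2]],[-0.5,[0,-0.004,0],[0,0,2]],[-0.5,[0,-0.004,0],[0,0,2]]]' >/dev/null && python3 chk.py
```

```text
lever~113.9 r=0.1133 Ft=0.2 Fr=-0.1 z=0.1066
lever~112.0 r=0.1134 Ft=-0.0 Fr=0.6 z=0.1066
lever~110.2 r=0.1134 Ft=4.7 Fr=-0.3 z=0.1065
```

```bash

python3 -m pendant '[[-0.5,[0,-0.001,0],[0,0,0.5]],[-0.5,[0,-0.001,0],[0,0,0.5]],[-0.5,[0,-0.001,0],[0,0,0.5]]]' >/dev/null ; python3 chk.py ; python3 -m pendant '[[-0.5,[0,0,0],[0,0,0]]]' >/dev/null; python3 chk.py; python3 -m pendant '[[-0.5,[0,0,0],[0,0,0]]]' >/dev/null; python3 chk.py
```

```text
lever~109.8 r=0.1134 Ft=4.5 Fr=-0.3 z=0.1065
lever~109.8 r=0.1133 Ft=5.2 Fr=-0.3 z=0.1065
lever~109.8 r=0.1134 Ft=5.4 Fr=-0.9 z=0.1065
```

Pressed on the closed stop at about 5 N. Now I'll ease off to centre the pads on the post, open, and look.

```bash

python3 -m pendant '[[-0.5,[0,0.001,0],[0,0,0]],[-0.5,[0,0.002,0],[0,0,0]],[-0.5,[0,0.003,0],[0,0,0]],[-0.5,[0,0.004,0],[0,0,0]],[-0.5,[0,0.005,0],[0,0,0]],[0,[0,0.005,0],[0,0,0]],[0,[0,0.005,0],[0,0,0]],[0,[0,0.005,0],[0,0,0]],[0,[0,0.005,0],[0,0,0]]]'; python3 chk.py; python3 -c "
from h import *
snap('wrist','w4.png')"
```

```text
clock: 15.92
tool_pos: [0.5275, 0.284, 0.1066]
orientation: [-180.0, 0.0, -70.2]
force: [1.5, -0.6, -0.4]
opening: 0.0413
gripper_force: 0.0
lever~112.0 r=0.1137 Ft=-1.2 Fr=1.1 z=0.1066
```

View pics/w4.png

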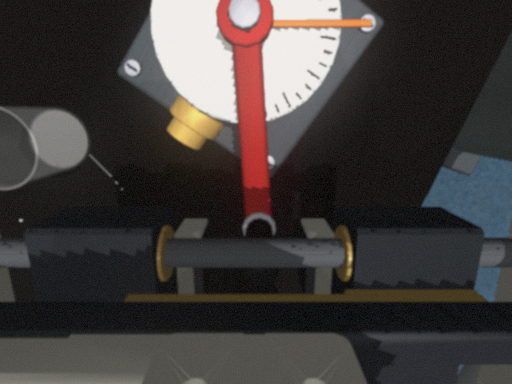

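The post is free between the open fingers (post at (259,228), pads at 207 and 303). The pointer has stayed about 90° ahead, pointing from the hub to (370,23). I'll lift straight up.

```bash

python3 -m pendant '[[0,[0,0,-0.01],[0,0,0]],[0,[0,0,-0.03],[0,0,0]],[0,[0,0,-0.05],[0,0,0]],[0,[0,0,-0.07],[0,0,0]],[0,[0,0,-0.09],[0,0,0]],[0,[0,0,-0.11],[0,0,0]],[0,[0,0,-0.12],[0,0,0]],[0,[0,0,-0.12],[0,0,0]],[0,[0,0,-0.12],[0,0,0]],[0,[0,0,-0.12],[0,0,0]]]'; python3 -c "
from h import *
im=snap('top','t2.png')[150:280,180:350]; cv2.imwrite('pics/t2c.png',cv2.resize(im[:,:,::-1],None,fx=4,fy=4,interpolation=cv2.INTER_CUBIC))
import pickle; pickle.dump(viewer.camera_params('wrist'),open('w5.p','wb')); snap('wrist','w5.png')"
```

```text
clock: 16.8
tool_pos: [0.5268, 0.2834, 0.2255]
orientation: [179.9, -0.0, -70.3]
force: [-0.8, -1.1, 0.7]
opening: 0.0439
gripper_force: 0.0
```

View pics/w5.png

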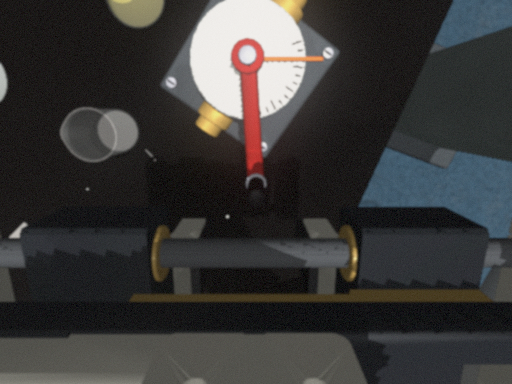

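The lever points from hub (248,55) to foot (256,183), and the pointer tip is at (322,59). The plate screws are at (172,82), (264,146) and (328,52). I'll check the closed angle against the plate's yaw.

```bash
python3 - <<'E'
from h import *
import pickle
p=pickle.load(open('w5.p','rb'))
a=lambda d:np.degrees(np.arctan2(d[1],d[0]))%360
h=ray('w',248,55,.09,p); f=ray('w',256,184,.091,p); t=ray('w',322,59,.076,p); hp=ray('w',248,55,.076,p)
s=[ray('w',*q,.012,p) for q in((172,82),(264,146),(328,52))]
print('lever',a(f-h),'pointer',a(t-h),h,[x.round(3) for x in s])
print('edges',a(s[1]-s[0]),a(s[2]-s[1]), 'centre',(s[0]+s[2])/2)
E
```

```text
lever 113.29502557080555 pointer 198.7814432047354 [0.56990856 0.17926661 0.09      ] [array([0.647, 0.224, 0.012]), array([0.524, 0.257, 0.012]), array([0.493, 0.135, 0.012])]
edges 165.1555644804336 255.70708389034905 centre [0.56981756 0.17933443 0.012     ]
```

The lever is at 113°, and the plate's yaw puts closed at 115° ± 2°. That agrees with the stop I felt, so I'm handing in.

```bash
python3 -c "
from h import *
print(workorder.close_job())"
```

```text
the job is handed in; nothing more can be done
None
```

I swung the lever to where it binds, about 1.3–1.4 rad open, leaned on it at 8–9 N for over 2 s, then pressed it back on its closed stop at about 5 N and let go. The drag pointer was still where the lever left it and the job is handed in, but the hand-in gave no verdict. I held the grip loosely between the pads rather than clamping it.

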